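# Finish the slat stack and hold the curing box open at its pointer

### The job

Finish the stack on the plywood carrier: lay the two loose wooden slats side by side across the two that are fixed to it, one near each end of the fixed pair, and let go of them. Then take the sprung lid of the grey curing box by its front bar, lift it until it is in line with the steel pointer on the box's left side as you face it, and hold it still there so that a colleague can slip the stack in: finish while still holding the lid. Leave the pointer as it is set and do not disturb the other things on the bench.

Things in the scene. Friction and masses are not known exactly. Their poses are not given: they have to be found in the camera images.
- slat_a_mid (a point): centre of one of the two loose pale wooden slats (120 long x 24 wide x 18 high mm, 40 g), lying flat on the bench at the left, so the point is 9 mm above the bench; x runs along its length, y across its width, z up. The two loose slats are alike and interchangeable
- slat_b_mid (a point): centre of the other loose slat, same sizes and axes
- carrier: loose square plywood board 120 x 120 x 10 mm with two slats (120 x 24 x 18 mm) glued on top, running along its own x with their centre lines at y = -38 and y = +38 mm; 0.5 kg in all. Origin at the centre of its underside on the bench, z up; the top of the glued slats is 28 mm above the origin. The loose slats go on top along its own y, with centres at about x = -38 and x = +38 mm, y = 0, 37 mm above the origin, one slat at each
- lid_handle (a point): middle of the lid's handle: a round steel bar, 12 mm diameter, running along the point's y with 84 mm clear between its two side arms, 55 mm in front of the box's front wall, 90 mm above the bench with the lid shut; the free gap between bar and lid is about 43 mm and nothing is below the bar. It moves and turns with the lid; x points from the bar to the hinge along the lid, z is the lid's normal
- lid_hinge (a point): point on the hinge line of the lid, midway along it, 90 mm above the bench at the far upper edge of the box, 225 mm from the bar's centre line; y runs along the hinge line, -x points towards the front of the box. Fixed on the box. The box is grey, open-topped, 170 deep x 200 wide x 85 high mm without lid, and cannot be moved
- lid (a joint): angle of the lid in rad: 0 shut (level), grows as the bar is lifted about the hinge line, up to 1.3. A spring (0.6 Nm/rad, 0.78 Nm when shut) and the lid's weight (0.3 kg) press it shut: lifting at the bar takes about 5 N at first and about 6 N at the pointer; let go, it falls shut
- pointer (a joint): angle in rad of the pointer, counted like the lid's; set between 0.42 and 0.72 and different each time. The lid is at the mark when both angles are equal
- pointer_tip (a point): tip of the pointer: a thin dark steel arm that turns about the lid's hinge line 109 mm to the left (+y) of the hinge's middle, outside a graduated disc; the tip is 163 mm from the hinge line. When the lid is at the mark, the pointer lies in the lid's own plane. It is stiff but can be pushed away, so keep clear of it
- sanding_block: bystander: wooden block 40 x 68 x 28 mm on the bench, origin under its centre
- masking_tape: bystander: roll of tape, 96 mm across, 25 mm high, lying flat, origin under its centre
- spool_red: bystander: thread spool, 34 mm diameter, 52 mm high, standing, origin under its centre
- spool_black: bystander: thread spool, 38 mm diameter, 60 mm high, standing, origin under its centre

How it is judged:
On the way, in this order (a step that is already met when the one before it is completed fails the run):
1. both loose slats lie crosswise on the carrier's fixed pair, let go, with the lid still shut (((x of slat_a_mid in the frame of carrier between 0.018 and 0.058 m and y of slat_a_mid in the frame of carrier between -0.022 and 0.022 m and z of slat_a_mid in the frame of carrier between 0.033 and 0.041 m and angle between the x axis of each of slat_a_mid, slat_b_mid and the y axis of carrier, either way round below 0.2 rad and x of slat_b_mid in the frame of carrier between -0.058 and -0.018 m and y of slat_b_mid in the frame of carrier between -0.022 and 0.022 m and z of slat_b_mid in the frame of carrier between 0.033 and 0.041 m) or (x of slat_a_mid in the frame of carrier between -0.058 and -0.018 m and y of slat_a_mid in the frame of carrier between -0.022 and 0.022 m and z of slat_a_mid in the frame of carrier between 0.033 and 0.041 m and angle between the x axis of each of slat_a_mid, slat_b_mid and the y axis of carrier, either way round below 0.2 rad and x of slat_b_mid in the frame of carrier between 0.018 and 0.058 m and y of slat_b_mid in the frame of carrier between -0.022 and 0.022 m and z of slat_b_mid in the frame of carrier between 0.033 and 0.041 m)) and contact force between the fingers and slat_a below 0.1 N and contact force between the fingers and slat_b below 0.1 N and value of joint lid below 0.05 rad), for 0.2 s.
2. the lid is being lifted by the fingers (value of joint lid above 0.15 rad and contact force between the fingers and lid above 2 N), for 0.1 s.
At the end, for the whole second after the job is handed in: Lid still and within 0.06 rad of the pointer, carried by the fingers alone (over 2 N); both slats lie released on the fixed pair, square to it within 0.2 rad, their centres one each side, 18 to 58 mm from the carrier's middle and within 22 mm of its centre line (((x of slat_a_mid in the frame of carrier between 0.018 and 0.058 m and y of slat_a_mid in the frame of carrier between -0.022 and 0.022 m and z of slat_a_mid in the frame of carrier between 0.033 and 0.041 m and angle between the x axis of each of slat_a_mid, slat_b_mid and the y axis of carrier, either way round below 0.2 rad and x of slat_b_mid in the frame of carrier between -0.058 and -0.018 m and y of slat_b_mid in the frame of carrier between -0.022 and 0.022 m and z of slat_b_mid in the frame of carrier between 0.033 and 0.041 m) or (x of slat_a_mid in the frame of carrier between -0.058 and -0.018 m and y of slat_a_mid in the frame of carrier between -0.022 and 0.022 m and z of slat_a_mid in the frame of carrier between 0.033 and 0.041 m and angle between the x axis of each of slat_a_mid, slat_b_mid and the y axis of carrier, either way round below 0.2 rad and x of slat_b_mid in the frame of carrier between 0.018 and 0.058 m and y of slat_b_mid in the frame of carrier between -0.022 and 0.022 m and z of slat_b_mid in the frame of carrier between 0.033 and 0.041 m)) and contact force between each of the fingers, lid and slat_a below 0.1 N and contact force between each of the fingers, lid and slat_b below 0.1 N and contact force between lid and carrier below 0.1 N and contact force between lid and sanding_block below 0.1 N and contact force between lid and masking_tape below 0.1 N and contact force between lid and spool_red below 0.1 N and contact force between lid and spool_black below 0.1 N and angle between the x axis of lid_handle and the x axis of pointer_tip, either way round below 0.06 rad and value of joint lid above 0.3 rad and velocity of joint lid between -0.05 and 0.05 rad/s and contact force between the fingers and lid above 2 N); the arm keeps its last pose, push and grip.
It fails at once if the sanding block was pushed more than 3 cm from its place (distance of sanding_block from where it was at the start of the episode above 0.03 m).
It fails at once if the masking tape was pushed more than 3 cm from its place (distance of masking_tape from where it was at the start of the episode above 0.03 m).
It fails at once if the spool red was pushed more than 3 cm from its place (distance of spool_red from where it was at the start of the episode above 0.03 m).
It fails at once if the spool black was pushed more than 3 cm from its place (distance of spool_black from where it was at the start of the episode above 0.03 m).
It fails at once if the pointer was moved from its setting (distance of pointer_tip from where it was at the start of the episode above 0.01 m).
It also fails if it takes over 58 s, if anything falls off the work surface, if the arm or the gripper's body presses on something with over 40 N, if the wrist force passes 120 N, or if a joint passes its speed limit or range.

### The arm

A 6-joint arm with a two-finger parallel gripper is mounted at the origin on a cart in front of the work surface, level with it; the furniture and walls round the work are solid. World frame = base frame: x ahead of the robot, y to its left, z up, the work surface at z = 0. Lengths are in m, angles in rad, forces in N, time in s.
With the tool pointing down it reaches from about 0.225 to 0.725 m from the base axis. Payload 3.1 kg.
Tool frame: the origin (TCP) lies midway between the tips of the shut fingers; the grasp point (between the pads) lies 19 mm behind it; z points along the fingers, y is the line along which they close (so a half turn about z gives the same grasp; the last joint's range is limited). The gripper opens to 85 mm and grips with 20 to 120 N. Pads are 22 mm wide; open, the fingers measure 114 mm over their backs; the gripper's body (76 mm by 85 mm) begins 54 mm behind the grasp point. The pads swing forward as they close: fully open they stand 13 mm farther back than shut.
Start: joints at [1.116, 0.048, 0.099, 1.622, 0, 1.443], TCP at [0.169, 0.497, 0.202] pointing down, gripper open.
Joint ranges: [-2.91, 2.91], [-0.99, 1.94], [-1.21, 1.42], [-2.12, 2.29], [-1.49, 1.47], [-3.14, 3.14]. Speed limits (rad/s): [2.79, 2.79, 3.14, 3.14, 3.14, 3.14].

### API

Orientations are given as a unit quaternion [w, x, y, z].
In Python, from plant import manip gives the robot as it stands. Calls block until the motion is done:
- manip.move_ptp(position, orientation): joint-space move of the TCP to a pose.
- manip.line_to(position, rot=None, speed=0.15): straight line of the TCP; rot=None keeps the orientation; speed is the mean speed in m/s.
- manip.move_joints(angles): joint-space move.
- manip.set_gripper(opening): opening from 0.0 (shut) to 1.0 (fully open); the grip force is fixed at half the most; returns when the fingers have stopped.
- manip.wait(seconds).
- manip.ik(position, orientation): joint angles nearest the present ones, or None.
- manip.get_obs(): the state.
- manip.capture(name): name is "scene" or "top" or "wrist"; returns a dict with "frame" (420x560x3 uint8, red, green, blue), "range_z" (420x560 float32, m along the optical axis (not along the pixel's ray), 0 where there is no reading), "fx", "fy", "cx", "cy" (pixels), "k1" (the pictures are not rectified: a ray, as slopes to the right and down, at radius r is drawn at 1 + k1 r^2 times it, then the intrinsics apply), "rvec" (rotation vector, rad) and "tvec" (3), from world to camera coordinates, as OpenCV has them. Camera axes: x right, y down, z forward; pixel columns grow to the right and rows downward; lengths in m; the calibration is good to about 2 mm. A picture is of the moment at which its call begins.
A pose or a line that the arm cannot do raises manip.MotionError and nothing moves.
- manip.finish_job(): hands the job in; it is judged then, once.
The state is a dict: "time": time; "joints": joint angles; "joint_velocities": joint speeds; "effort": joint torques, N m; "position": TCP position; "orientation": TCP orientation; "ft_force": force on the tool from outside, world axes, zero at the start; "torque": the same for the moment, N m; "opening": opening from 0.0 (shut) to 1.0 (fully open); "finger_force": force on a finger pad.
Only numpy, scipy, OpenCV 4.12 (cv2) and the standard library are available. Lean on these libraries where they do the work, as an engineer would, in place of code of your own. Each camera call takes 0.05 s, during which the arm holds its last target. There are 200 camera calls.

## Working session

There is one attempt and no reset: what is moved stays moved. The work goes in short steps, each a Python script; the robot and the scene stay as the last script left them, time stands still between calls to the robot, and variables do not carry over. Pictures are saved under pics/ and viewed, at most 10 in all, crops included, and the job is handed in when it is done.

```bash
ls; mkdir -p pics; cat > h.py <<'E'
import numpy as np, cv2
from plant import manip
def cap(n):
    c=manip.capture(n); c['R']=cv2.Rodrigues(np.array(c['rvec'],float))[0]; c['t']=np.array(c['tvec'],float).ravel()
    c['K']=np.array([[c['fx'],0,c['cx']],[0,c['fy'],c['cy']],[0,0,1.]]); return c
def slopes(c,uv):
    d=(np.atleast_2d(uv).astype(float)-[c['cx'],c['cy']])/[c['fx'],c['fy']]; s=d.copy()
    for _ in range(20): s=d/(1+c['k1']*(s**2).sum(1,keepdims=True))
    return s
def rays(c,uv):
    s=slopes(c,uv); d=np.c_[s,np.ones(len(s))]@c['R']; return -c['R'].T@c['t'],d
def onplane(c,uv,z):
    o,d=rays(c,uv); return o+d*((z-o[2])/d[:,2])[:,None]
def cloud(c):
    v,u=np.mgrid[:420,:560]; s=slopes(c,np.c_[u.ravel(),v.ravel()]); z=c['range_z'].ravel()[:,None]
    P=(np.c_[s,np.ones(len(s))]*z-c['t'])@c['R']; P[z[:,0]==0]=np.nan; return P.reshape(420,560,3)
def proj(c,P):
    q=np.atleast_2d(P)@c['R'].T+c['t']; s=q[:,:2]/q[:,2:]; s=s*(1+c['k1']*(s**2).sum(1,keepdims=True))
    return s*[c['fx'],c['fy']]+[c['cx'],c['cy']]
E
python3 - <<'E'
from h import *
import pickle
for n in('scene','top'):
    c=cap(n); pickle.dump(c,open(n+'.pkl','wb')); cv2.imwrite(f'pics/{n}.png',c['frame'][...,::-1]); print(n,-c['R'].T@c['t'],c['fx'],c['k1'])
print(manip.get_obs())
E
```

```text
pics
scene [-0.06764252 -0.55579789  0.53593455] 413.3241495534082 0.002906785065254213
top [ 0.35647084 -0.03345237  1.38036963] 474.79218090965867 -0.13763361915644845
{'time': 0.1, 'joints': array([1.11621011e+00, 4.86531716e-02, 9.77273486e-02, 1.62199078e+00,
       6.04684839e-06, 1.44299698e+00]), 'joint_velocities': array([-1.14730539e-03, -1.05754611e-03,  3.87318009e-03, -1.31552459e-03,
        3.22222843e-04, -2.53990793e-05]), 'effort': array([ 2.60373890e-03, -3.39852691e+01,  3.20934749e+01,  1.58806506e-02,
       -1.35047426e-04,  1.78836990e-05]), 'position': array([0.16826188, 0.49665323, 0.20113289]), 'orientation': array([-3.07256733e-04,  1.62667286e-01,  9.86680409e-01, -1.01464135e-03]), 'ft_force': array([-0.32342201, -0.74585716,  0.08257694]), 'torque': array([0.04265241, 0.0641008 , 0.01484538]), 'finger_force': 0.0, 'opening': 0.9976517314788039}
```

View pics/scene.png

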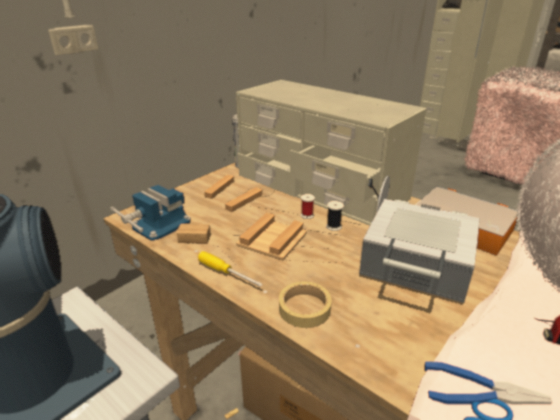

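View pics/top.png

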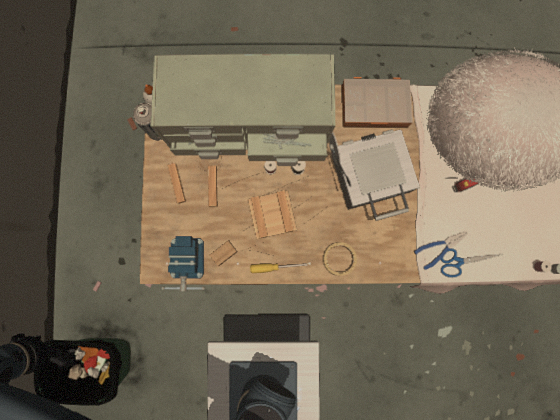

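The scene view shows slats at (220,185) and (244,198), the carrier at (272,235), spools at (308,205) and (335,215), the box at (420,245) with its bar near (413,265), and the pointer near (383,188). In the top view the slats are at (177,183) and (212,186), the carrier at (272,214), and the bar at (388,208).

```bash
cat > m.py <<'E'
from h import *
import pickle
c=pickle.load(open('top.pkl','rb')); s=pickle.load(open('scene.pkl','rb'))
print('tcp',proj(c,[.168,.497,.2]),proj(s,[.168,.497,.2]), proj(c,[0,0,0]))
P=cloud(c); Z=P[...,2]
print('bench z',np.nanmedian(Z[200:240,150:230]))
hsv=cv2.cvtColor(c['frame'],cv2.COLOR_RGB2HSV)
for n,(u,v) in dict(a=(177,183),b=(212,186),car=(272,214),cl=(259,215),cr=(284,215),block=(222,253),bench=(230,220),spr=(270,167),spk=(298,168)).items(): print(n,hsv[v,u],P[v,u].round(3))
for lo,hi,nm in((.010,.024,'slat'),(.02,.035,'cslat')):
    m=((Z>lo)&(Z<hi)).astype(np.uint8); m[:, :145]=0; m[:150]=0;m[285:]=0;m[:,420:]=0
    n,l,st,ce=cv2.connectedComponentsWithStats(m)
    for i in range(1,n):
        if st[i,4]>60:
            q=P[l==i]; r=cv2.minAreaRect(q[:,:2].astype(np.float32)*1000); print(nm,st[i],np.round(np.median(q,0),3),r)
print('row scan box', [(v,Z[v,388].round(3)) for v in range(180,230,3)])
for C,nm,(x0,x1,y0,y1) in((c,'top',(140,420,120,290)),(s,'scene',(340,480,160,310))):
    k=2.85 if nm=='top' else 4
    cv2.imwrite(f'pics/{nm}_crop.png',cv2.resize(C['frame'][y0:y1,x0:x1,::-1],None,fx=k,fy=k,interpolation=cv2.INTER_CUBIC))
E
python3 m.py
```

```text
tcp [[ 63.32280761 343.51217104]] [[-12.40440604 145.20034025]] [[263.0880663  394.84594856]]
bench z 0.0011460644710616901
a [ 14 134 187] [0.608 0.251 0.019]
b [ 13 130 186] [0.598 0.148 0.019]
car [ 15 116 200] [ 0.517 -0.027  0.012]
cl [ 13 130 190] [0.512 0.01  0.03 ]
cr [ 13 129 182] [ 0.511 -0.061  0.036]
block [ 15 123 162] [0.403 0.115 0.031]
bench [ 16 116 167] [ 0.501  0.096 -0.001]
spr [ 17  61 195] [ 0.647 -0.022  0.052]
spk [ 17  63 202] [ 0.642 -0.101  0.062]
slat [168 163  17  40 301] [0.605 0.254 0.019] ((609.6163330078125, 255.4637451171875), (119.23412322998047, 25.407312393188477), 15.567484855651855)
slat [208 165   9  42 343] [0.602 0.148 0.019] ((600.9845581054688, 148.11209106445312), (121.9992904663086, 24.434967041015625), 1.0761761665344238)
slat [260 193  26  43 518] [ 0.517 -0.027  0.013] ((516.5086059570312, -26.307846069335938), (119.72560119628906, 53.15952682495117), 12.369755744934082)
slat [170 238  35  41 352] [0.37  0.184 0.015] ((377.23394775390625, 199.0260467529297), (79.75825500488281, 135.36410522460938), 57.18988800048828)
slat [266 263  42 
[... 942 characters left out ...]
2347412109375, -219.838134765625), (90.77699279785156, 93.60115051269531), 44.645145416259766)
cslat [250 264  31   9 191] [ 0.361 -0.001  0.025] ((361.00006103515625, -6.615695953369141), (85.38159942626953, 22.675737380981445), 89.88674926757812)
row scan box [(180, np.float64(0.098)), (183, np.float64(0.095)), (186, np.float64(0.1)), (189, np.float64(0.093)), (192, np.float64(0.098)), (195, np.float64(0.094)), (198, np.float64(0.029)), (201, np.float64(0.001)), (204, np.float64(0.0)), (207, np.float64(-0.002)), (210, np.float64(-0.003)), (213, np.float64(0.1)), (216, np.float64(0.095)), (219, np.float64(-0.001)), (222, np.float64(0.002)), (225, np.float64(-0.002)), (228, np.float64(0.0))]
```

```bash
cat > m2.py <<'E'
from h import *
import pickle
c=pickle.load(open('top.pkl','rb')); s=pickle.load(open('scene.pkl','rb'))
for C in (c,s):
    P=cloud(C).reshape(-1,3); 
    q=P[(P[:,2]>.078)&(P[:,2]<.108)&(P[:,0]>.4)&(P[:,0]<.8)&(P[:,1]<-.2)&(P[:,1]>-.5)]
    print(len(q),cv2.minAreaRect(q[:,:2].astype(np.float32)*1000), np.median(q[:,2]))
P=cloud(c).reshape(-1,3)
for y0 in (.08,.14,.2,.26): 
    q=P[(P[:,2]>.05)&(P[:,1]>y0)&(P[:,1]<y0+.08)&(P[:,0]>.5)&(P[:,0]<.9)]; print(y0,q[q[:,0].argsort()][5:40:8].round(3))
Z=cloud(c)[...,2]
m=((Z>.08)&(Z<.115)).astype(np.uint8);m[:,:320]=0;m[:,425:]=0;m[:128]=0;m[225:]=0
n,l,st,ce=cv2.connectedComponentsWithStats(m)
for i in range(1,n):
  if st[i,4]>20:
    q=cloud(c)[l==i]; print(st[i],cv2.minAreaRect(q[:,:2].astype(np.float32)*1000),np.median(q[:,2]))
E
python3 m2.py
```

```text
4571 ((626.3062744140625, -364.05938720703125), (238.45611572265625, 280.1994323730469), 15.529041290283203) 0.09587078445919965
6129 ((625.3237915039062, -368.677734375), (237.66004943847656, 289.3217468261719), 16.287811279296875) 0.0935883917791968
0.08 [[0.684 0.145 0.05 ]
 [0.689 0.145 0.052]
 [0.692 0.143 0.05 ]
 [0.693 0.153 0.06 ]
 [0.693 0.124 0.058]]
0.14 [[0.684 0.177 0.05 ]
 [0.689 0.186 0.053]
 [0.69  0.193 0.061]
 [0.691 0.191 0.09 ]
 [0.692 0.163 0.109]]
0.2 [[0.692 0.203 0.055]
 [0.692 0.214 0.088]
 [0.692 0.255 0.054]
 [0.693 0.237 0.075]
 [0.693 0.228 0.062]]
0.26 [[0.708 0.268 0.05 ]
 [0.709 0.273 0.133]
 [0.71  0.271 0.089]
 [0.71  0.268 0.077]
 [0.71  0.268 0.177]]
[ 338  129   82   92 4532] ((615.8468017578125, -325.86456298828125), (238.3080291748047, 200.25860595703125), 15.108719825744629) 0.09588875736535157
[320 134   4  20  71] ((705.6005249023438, -166.08624267578125), (9.371516227722168, 55.581947326660156), 89.46283721923828) 0.0927668324658708
[327 137  12  22  68] ((689.9296264648438, -196.58351135253906), (63.886924743652344, 13.407079696655273), 22.84663963317871) 0.10131788484200913
```

View pics/top_crop.png

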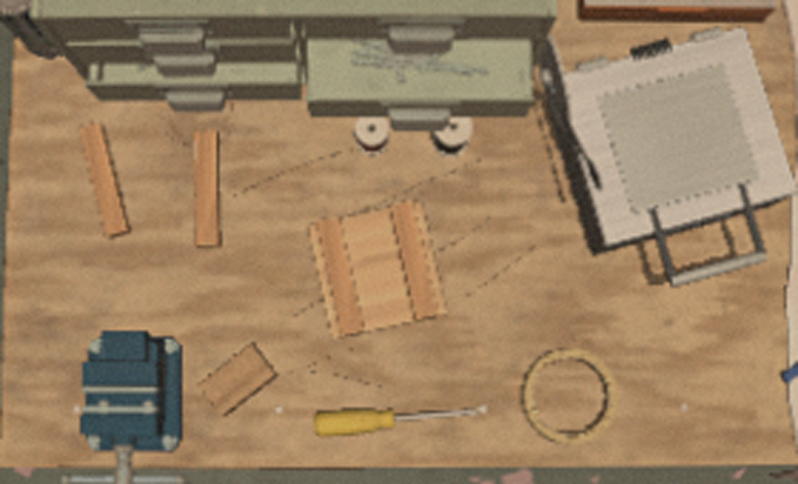

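View pics/scene_crop.png

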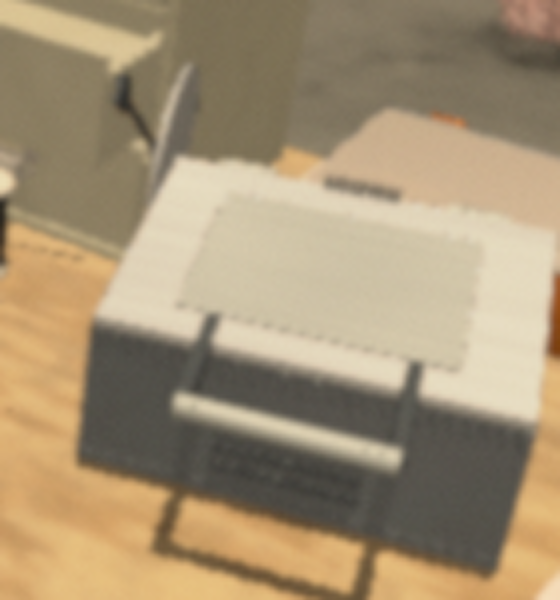

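The top crop shows the box yawed about 15° with the bar at crop (715,268), the black pointer beside the disc with its tip near (597,183), and the spools at (371,132) and (452,132), clear of the carrier. In the scene crop the pointer runs from the disc (155,150) up to a tip at (122,90).

```bash
cat >> h.py <<'E'
from scipy.spatial.transform import Rotation as Rot
def down(psi):  # tool z down, tool y at heading psi (deg)
    a=np.radians(psi+90)/2; return [0,float(np.cos(a)),float(np.sin(a)),0]
def best(p,psis):
    r=[]
    for s in psis:
        j=manip.ik(p,down(s))
        if j is not None: r.append((abs(j[5]),s,np.round(j,2)))
    return sorted(r,key=lambda t:t[0])
cx=np.array([np.cos(np.radians(12.4)),np.sin(np.radians(12.4))]); C0=np.array([.5163,-.0263])
SL=dict(a=((.609,.2545),14.6),b=((.601,.1482),1.5))
TG=dict(a=C0+.038*cx,b=C0-.038*cx)
E
python3 - <<'E'
from h import *
for k in 'ab':
    (p,th)=SL[k]
    for z in(.003,.12):print(k,best([*p,z],[th+90,th-90]))
    for z in(.033,.12): print('  to',TG[k],best([*TG[k],z],[12.4,192.4]))
c=cap('top');P=cloud(c)
b=np.radians(15.1);X=np.array([np.cos(b),np.sin(b)]);Y=np.array([-X[1],X[0]])
q=P.reshape(-1,3);q=q[np.isfinite(q[:,0])]; u=(q[:,:2]-[.5067,-.3553])@X; v=(q[:,:2]-[.5067,-.3553])@Y
m=(abs(u)<.02)&(abs(v)<.06)&(q[:,2]>.07); print(m.sum(),np.median(q[m],0),u[m].mean(),u[m].min(),u[m].max(),v[m].min(),v[m].max(),'slope',np.polyfit(v[m],u[m],1),'z',np.percentile(q[m,2],[50,90]))
m=(abs(v)<.11)&(u>.04)&(u<.25)&(abs(q[:,2]-.095)<.015); print('lid',u[m].min(),u[m].max(),v[m].min(),v[m].max(),cv2.minAreaRect(q[m][:,:2].astype(np.float32)*1000))
E
```

```text
a [(np.float64(0.03948990959553411), 104.6, array([0.29, 0.44, 0.17, 1.3 , 0.  , 0.04])), (np.float64(3.102102743994259), -75.4, array([ 0.29,  0.44,  0.17,  1.3 ,  0.  , -3.1 ]))]
a [(np.float64(0.03948990959553411), 104.6, array([0.29, 0.4 , 0.35, 1.52, 0.  , 0.04])), (np.float64(3.102102743994259), -75.4, array([ 0.29,  0.4 ,  0.35,  1.52,  0.  , -3.1 ]))]
  to [ 0.55341355 -0.01814006] [(np.float64(1.2004916444852949), 12.4, array([-0.15,  0.15, -0.13,  1.29,  0.  ,  1.2 ])), (np.float64(1.9411010091044985), 192.4, array([-0.15,  0.15, -0.13,  1.29,  0.  , -1.94]))]
  to [ 0.55341355 -0.01814006] [(np.float64(1.2004916444852949), 12.4, array([-0.15,  0.12,  0.01,  1.46,  0.  ,  1.2 ])), (np.float64(1.9411010091044985), 192.4, array([-0.15,  0.12,  0.01,  1.46,  0.  , -1.94]))]
b [(np.float64(0.10729721799439318), 91.5, array([0.13, 0.34, 0.03, 1.27, 0.  , 0.11])), (np.float64(3.0342954355954004), -88.5, array([ 0.13,  0.34,  0.03,  1.27,  0.  , -3.03]))]
b [(np.float64(0.10729721799439318), 91.5, array([0.13, 0.29, 0.21, 1.49, 0.  , 0.11])), (np.float64(3.0342954355954004), -88.5
[... 175 characters left out ...]
, (np.float64(1.9987130334085983), 192.4, array([-0.21, -0.04, -0.32,  1.28,  0.  , -2.  ]))]
  to [ 0.47918645 -0.03445994] [(np.float64(1.1428796201811942), 12.4, array([-0.21, -0.07, -0.18,  1.46,  0.  ,  1.14])), (np.float64(1.9987130334085983), 192.4, array([-0.21, -0.07, -0.18,  1.46,  0.  , -2.  ]))]
187 [ 0.50814881 -0.35533677  0.09554341] 0.002342021221896848 -0.0062567072803246535 0.019983529572787824 -0.04994992005031098 0.049817359648378516 slope [-0.00230498  0.00234264] z [0.09554341 0.09918342]
lid 0.04042151079831948 0.24849509653577737 -0.10127739273961693 0.10947344033802792 ((645.6605834960938, -313.4365234375), (209.58950805664062, 208.4818572998047), 15.897127151489258)
```

```bash
cat >> h.py <<'E'
def pick(k,zg=.004):
    p,th=SL[k]; q=down(th+90)
    manip.move_ptp([*p,.11],q); manip.line_to([*p,zg+.0],speed=.12); manip.set_gripper(0.0)
    o=manip.get_obs(); print('grip',o['opening'],o['finger_force'],o['position'].round(4),o['ft_force'].round(1))
    manip.line_to([*p,.12],speed=.15); o=manip.get_obs(); print('lift',o['opening'],o['finger_force'],o['time'])
def place(k,zg=.004):
    q=down(12.4); p=TG[k]
    manip.move_ptp([*p,.12],q); manip.line_to([*p,zg+.0295],speed=.1); print(manip.get_obs()['ft_force'].round(2))
    manip.set_gripper(.5); manip.line_to([*p,.13],speed=.15); o=manip.get_obs(); print('done',o['opening'],o['time'])
E
python3 - <<'E'
from h import *
pick('a')
c=cap('wrist'); cv2.imwrite('pics/w1.png',c['frame'][...,::-1])
place('a')
E
```

```text
grip -0.0010064683598364215 0.0 [0.609  0.2545 0.004 ] [-1.1 -0.2 -0. ]
lift 0.0008703880033369199 0.0 4.7333
[ 0.11  0.7  -0.39]
done 0.5025028402030975 8.15
```

View pics/w1.png

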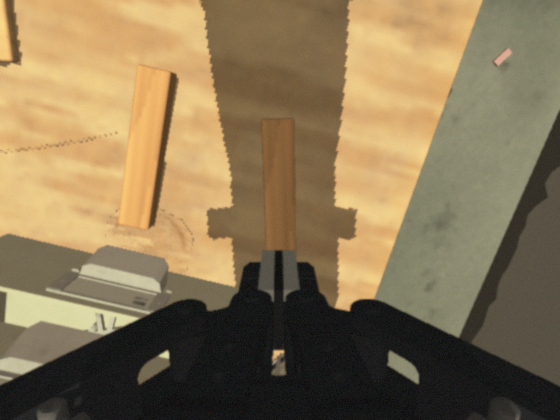

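```bash
python3 - <<'E'
from h import *
c=cap('top');P=cloud(c);Z=P[...,2]
m=((Z>.010)&(Z<.024)).astype(np.uint8); m[:,:145]=0;m[:150]=0;m[230:]=0;m[:,240:]=0
n,l,st,ce=cv2.connectedComponentsWithStats(m)
for i in range(1,n):
    if st[i,4]>60: print(cv2.minAreaRect(P[l==i][:,:2].astype(np.float32)*1000))
E
```

```text
((609.5819091796875, 255.54684448242188), (118.16112518310547, 25.918853759765625), 15.596756935119629)
((601.1838989257812, 147.18167114257812), (121.32101440429688, 25.84168815612793), 0.7210708260536194)
```

The wrist view shows slat a still on the bench under the shut fingers (tip about (279,255)), in line with it but not gripped. I'll check whether the grasp height was off.

```bash
python3 - <<'E'
from h import *
o=manip.get_obs(); print(o['position'],o['orientation'])
manip.set_gripper(1.0)
p,th=SL['a']; manip.move_ptp([*p,.11],down(th+90))
o=manip.get_obs(); R=Rot.from_quat(np.roll(o['orientation'],-1)).as_matrix()
c=cap('wrist'); P=cloud(c); 
tz=R[:,2]; print('cam',-c['R'].T@c['t'],'tcp px',proj(c,o['position']),'grasp px',proj(c,o['position']-.019*tz))
print('slat in image centre', proj(c,[*p,.018]), [proj(c,[p[0]+d*np.cos(np.radians(th)),p[1]+d*np.sin(np.radians(th)),.018]).round(0) for d in(-.06,.06)])
Z=P[...,2]; m=((Z>.012)&(Z<.024)).astype(np.uint8); n,l,st,ce=cv2.connectedComponentsWithStats(m)
for i in range(1,n):
    if st[i,4]>500: print(st[i],cv2.minAreaRect(P[l==i][:,:2].astype(np.float32)*1000),np.median(P[l==i],0))
d=(P-o['position'])@R; f=(np.linalg.norm(P-o['position'],axis=2)<.07)&(Z>.05)
print('finger pts tool frame',f.sum(), d[f][:, 2].max(), d[f].min(0),d[f].max(0))
s=cap('top');Q=cloud(s).reshape(-1,3);k=(np.linalg.norm(Q[:,:2]-p,axis=1)<.08)&(Q[:,2]>.03);print('top: low pts above slat',np.sort(Q[k][:,2])[:15].round(3))
s=cap('scene');D=(cloud(s)-o['position'])@R;k=(np.linalg.norm(D,axis=2)<.08)&(cloud(s)[...,2]>.04);print('scene fingers',k.sum(),np.percentile(D[k],[1,50,99],axis=0).round(3))
cv2.imwrite('pics/w2.png',np.vstack([c['frame'][150:,:,::-1],s['frame'][100:300,:,::-1]]))
E
```

```text
[ 0.55241436 -0.01797695  0.12838296] [-1.21294025e-03  6.26601469e-01  7.79338592e-01 -6.97359883e-04]
cam [0.54424951 0.23716918 0.28223894] tcp px [[278.22618184 246.10766927]] grasp px [[278.22551237 261.56029659]]
slat in image centre [[279.30568277 200.75682158]] [array([[279., 117.]]), array([[279., 275.]])]
[ 114   62   57  171 5979] ((599.4043579101562, 148.79568481445312), (119.94071197509766, 24.89484405517578), 1.5743964910507202) [0.59392737 0.14969995 0.01840471]
[ 262  118   36  158 5107] ((609.2145385742188, 255.45550537109375), (120.00607299804688, 24.09811782836914), 15.930362701416016) [0.60382439 0.25423416 0.01846366]
[  0 237  88  28 695] ((692.9589233398438, 86.72760009765625), (2.310030937194824, 69.8147201538086), 0.18584127724170685) [0.69287414 0.08748945 0.0180013 ]
[167 276  98  30 759] ((692.8416137695312, 223.69821166992188), (79.99087524414062, 2.3841168880462646), 89.81970977783203) [0.69289002 0.22418746 0.01810779]
[  0 300  61  34 560] ((757.9174194335938, 80.23052215576172), (21.905498504638672, 49.52275466918945), 0.7657986879348755) [0.75771214 0.08038547 0.01237419]
[150 336  76  40 885] ((760.2206420898438, 212.8840789794922), (61.880760192871094, 34.50705337524414), 88.27774810791016) [0.75983163 0.20879505 0.01249091]
finger pts tool frame 1391 -0.041957602377389915 [-0.01122167 -0.04960175 -0.05563977] [ 0.01212539  0.04958297 -0.0419576 ]
top: low pts above slat [0.155 0.157 0.159 0.164 0.168 0.17  0.171 0.172 0.172 0.172 0.173 0.175
 0.18  0.181 0.181]
scene fingers 113 [[-0.012 -0.057 -0.067]
 [ 0.007  0.04  -0.054]
 [ 0.014  0.052 -0.042]]
```

View pics/w2.png

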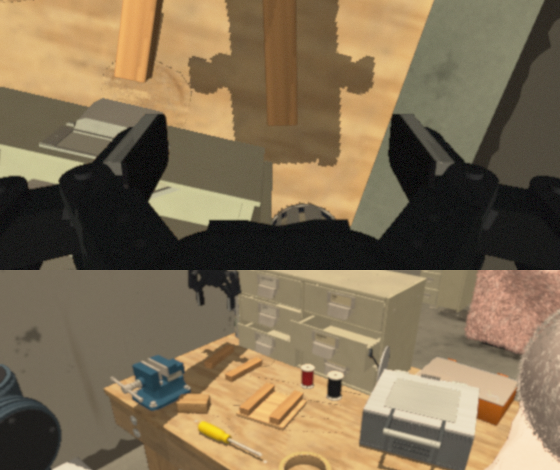

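Open fingers end about 42 mm behind the stated TCP, not 13 mm. I'll measure the tip at several openings from the depth image.

```bash
python3 - <<'E'
from h import *
for g in (0.,.28,.5):
    manip.set_gripper(g); o=manip.get_obs(); R=Rot.from_quat(np.roll(o['orientation'],-1)).as_matrix()
    for n in('wrist','scene'):
        c=cap(n); P=cloud(c); d=(P-o['position'])@R; f=(np.linalg.norm(d,axis=2)<.08)&(P[...,2]>.04)
        q=d[f]; print(g,n,f.sum(),'z99/max',np.percentile(q[:,2],[50,95,99,100]).round(4),'x',np.percentile(q[:,0],[2,98]).round(3),'y',np.percentile(q[:,1],[2,98]).round(3))
print(manip.get_obs()['time'], manip.get_obs()['position'])
E
```

```text
0.0 wrist 5562 z99/max [-0.067  -0.0391 -0.035  -0.0318] x [-0.008  0.014] y [-0.018  0.018]
0.0 scene 199 z99/max [-0.0553 -0.0329 -0.0299 -0.0286] x [-0.005  0.014] y [-0.017  0.015]
0.28 wrist 5591 z99/max [-0.0609 -0.0373 -0.0325 -0.0288] x [-0.009  0.014] y [-0.025  0.025]
0.28 scene 276 z99/max [-0.0546 -0.0321 -0.0287 -0.0281] x [-0.011  0.014] y [-0.027  0.024]
0.5 wrist 5406 z99/max [-0.0577 -0.0374 -0.0336 -0.0308] x [-0.009  0.012] y [-0.033  0.034]
0.5 scene 240 z99/max [-0.0532 -0.0334 -0.0314 -0.0301] x [-0.01   0.013] y [-0.037  0.033]
11.6833 [0.60898914 0.25448964 0.10998358]
```

Both cameras agree: the real fingertips are about 29 mm behind the reported TCP. I'll compensate by that amount along tool z.

```bash
cat >> h.py <<'E'
OFF=.029
SL['a']=((.609,.255),15.2)
def pick(k,zt=.004):
    p,th=SL[k]; q=down(th+90); z=zt-OFF
    manip.set_gripper(.5); manip.move_ptp([*p,.05],q); manip.line_to([*p,z+.006],speed=.12)
    manip.line_to([*p,z],speed=.05); print('ft',manip.get_obs()['ft_force'].round(1)); manip.set_gripper(0.0)
    o=manip.get_obs(); print('grip',o['opening'],o['finger_force'],o['position'].round(4),o['ft_force'].round(1))
    manip.line_to([*p,.09],speed=.2); o=manip.get_obs(); print('lift',o['opening'],o['finger_force'],o['time'])
def place(k,zt=.004):
    q=down(12.4); p=TG[k]; z=zt-OFF+.029
    manip.move_ptp([*p,.08],q); manip.line_to([*p,z+.01],speed=.15); manip.line_to([*p,z],speed=.05); print('ft',manip.get_obs()['ft_force'].round(2))
    manip.set_gripper(.5); manip.line_to([*p,.09],speed=.2); o=manip.get_obs(); print('done',o['opening'],o['time'])
E
python3 - <<'E'
from h import *
pick('a')
if manip.get_obs()['opening']>.15: place('a')
E
```

```text
ft [0.5 0.  0. ]
grip 0.2607083432532405 61.32487893104553 [ 0.6096  0.2552 -0.0244] [-0.5  0.4  2.3]
lift 0.2619251324558842 61.03254675865173 14.275
ft [-0.54  0.04 -0.19]
done 0.5019173829917046 17.2167
```

```bash
python3 - <<'E'
from h import *
SL['b']=((.6005,.148),1.3)
pick('b')
if manip.get_obs()['opening']>.15: place('b')
# view pointer from the left with the wrist camera on the way
c=cap('top');P=cloud(c);Z=P[...,2]
Y=np.array([-cx[1],cx[0]])
m=((Z>.036)&(Z<.056)).astype(np.uint8); m[:,:225]=0;m[:178]=0;m[260:]=0;m[:,320:]=0
n,l,st,ce=cv2.connectedComponentsWithStats(m)
for i in range(1,n):
    if st[i,4]>40:
        r=cv2.minAreaRect(P[l==i][:,:2].astype(np.float32)*1000); d=np.array(r[0])/1000-C0; print(st[i],r,np.median(P[l==i][:,2]),'carrier xy',d@cx,d@Y)
cv2.imwrite('pics/t3.png',cv2.resize(c['frame'][140:290,220:420,::-1],None,fx=4,fy=4,interpolation=cv2.INTER_CUBIC))
E
```

```text
ft [0.1 0.4 0. ]
grip 0.2580225176945926 61.24890446662903 [ 0.6011  0.1481 -0.0243] [-0.1  0.9  2.2]
lift 0.2633822575385803 60.91476559638977 20.475
ft [-0.02 -0.9  -0.5 ]
done 0.4996875631777856 23.3083
```

View pics/t3.png

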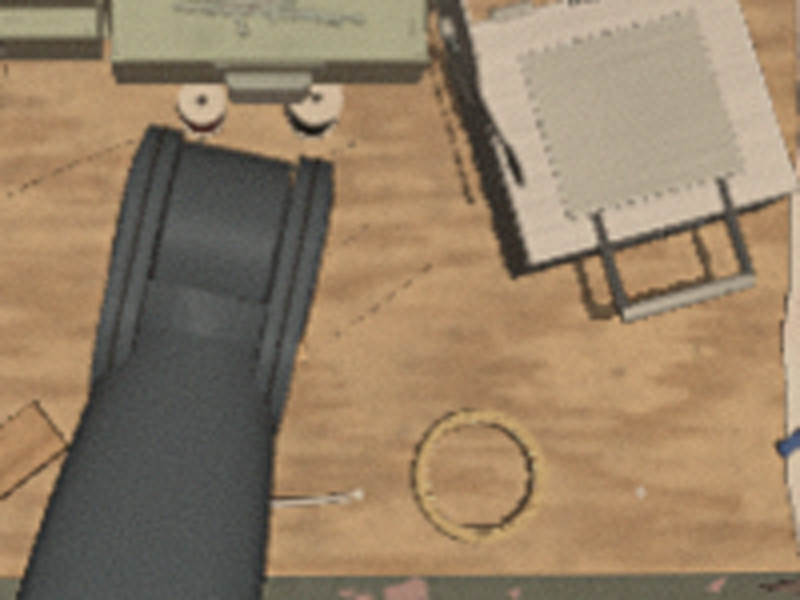

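The arm hides the stack in this view. The pointer is visible beside the disc with its tip at crop (517,178), which is full-frame (349.3,184.5).

```bash
cat > pt.py <<'E'
from h import *
import pickle
c=pickle.load(open('top.pkl','rb')); s=pickle.load(open('scene.pkl','rb'))
b=np.radians(15.1);X=np.array([np.cos(b),np.sin(b),0]);Y=np.array([-X[1],X[0],0]);BAR=np.array([.5067,-.3553,.09]);H=BAR+.225*X
def plane(C,uv,v=.109):
    o,d=rays(C,uv); p=o+d*((v-(o-H)@Y)/(d@Y))[:,None]-H; return np.c_[-(p@X),p[:,2]]
if __name__=='__main__':
    for C,uv in((c,[349.3,184.5]),(s,[370.5,182.5])):
        r=plane(C,uv); print(r,np.hypot(*r[0]),np.arctan2(r[0,1],r[0,0]))
    for th in np.arange(.42,.73,.06):
        T=H+.109*Y+.163*(-X*np.cos(th)+np.array([0,0,np.sin(th)])); M=H+.109*Y+.1*(-X*np.cos(th)+np.array([0,0,np.sin(th)])); print(round(th,2),proj(c,[T,M]).round(1).tolist(),proj(s,[T,M]).round(1).tolist())
    # lid edges check of yaw from both clouds using the disc/pointer points
    for C in(c,s):
        P=cloud(C).reshape(-1,3);P=P[np.isfinite(P[:,0])];q=P-H;v=q@Y;u=-(q@X);f=C['frame'].reshape(-1,3)[np.isfinite(cloud(C).reshape(-1,3)[:,0])]
        m=(v>.1)&(v<.125)&(q[:,2]>.03)&(u>-.02)&(u<.2)&(f.max(1)<75); print(m.sum(),np.c_[u,v,q[:,2]][m][::max(1,m.sum()//12)].round(3).tolist())
E
python3 pt.py
```

```text
[[0.12928914 0.10209083]] 0.16473682050894622 0.668386852179507
[[0.11112491 0.08892997]] 0.14232808751638137 0.6749057603188833
0.42 [[349.3, 194.0], [341.7, 175.1]] [[364.1, 201.2], [370.6, 199.8]]
0.48 [[349.4, 191.9], [341.8, 173.8]] [[365.1, 196.1], [371.2, 196.9]]
0.54 [[349.4, 189.6], [341.7, 172.4]] [[366.3, 191.1], [371.8, 194.0]]
0.6 [[349.3, 187.1], [341.6, 170.8]] [[367.4, 186.0], [372.5, 191.2]]
0.66 [[349.1, 184.5], [341.5, 169.2]] [[368.7, 181.0], [373.2, 188.3]]
0.72 [[348.9, 181.6], [341.4, 167.5]] [[370.0, 176.1], [373.9, 185.5]]
45 [[-0.018, 0.12, 0.143], [-0.016, 0.119, 0.087], [-0.017, 0.104, 0.041], [-0.012, 0.103, 0.039], [-0.006, 0.105, 0.038], [0.001, 0.103, 0.033], [0.007, 0.102, 0.032], [0.012, 0.104, 0.031], [0.021, 0.104, 0.041], [0.035, 0.107, 0.032], [0.043, 0.108, 0.04], [0.049, 0.107, 0.042], [0.111, 0.11, 0.101], [0.118, 0.11, 0.106], [0.124, 0.109, 0.107]]
18 [[0.124, 0.106, 0.101], [0.124, 0.106, 0.099], [0.13, 0.106, 0.099], [0.121, 0.106, 0.095], [0.13, 0.106, 0.097], [0.12, 0.106, 0.093], [0.131, 0.105, 0.095], [0.12, 0.106, 0.091], [0.135, 0.106, 0.095], [0.125, 0.106, 0.091], [0.117, 0.106, 0.087], [0.125, 0.106, 0.089], [0.119, 0.106, 0.086], [0.102, 0.107, 0.078], [0.119, 0.105, 0.084], [0.102, 0.107, 0.076], [0.086, 0.106, 0.064], [0.068, 0.107, 0.05]]
```

The views agree: the pointer is at about 0.65–0.67 rad. Next I'll plan the bar grasp, approaching from the front pitched down and rotating with the lid.

```bash
cat >> h.py <<'E'
b=np.radians(15.1);BX=np.array([np.cos(b),np.sin(b),0]);BY=np.array([-BX[1],BX[0],0]);BZ=np.array([0,0,1.]);BAR=np.array([.5067,-.3553,.09]);H=BAR+.225*BX
def lidpose(th,al0,sg=1,back=0,tip=.019):
    al=np.radians(al0)+th; z=BX*np.cos(al)-BZ*np.sin(al); x=sg*BY; y=np.cross(z,x)
    q=np.roll(Rot.from_matrix(np.c_[x,y,z]).as_quat(),1)
    p=H+.225*(-BX*np.cos(th)+BZ*np.sin(th)); return list(p+(tip+OFF-back)*z),list(q)
E
python3 - <<'E'
from h import *
for sg in(1,-1):
  for al in(25,35,45,55):
    for th,bk in((0,.09),(0,0),(.35,0),(.66,0)):
        j=manip.ik(*lidpose(th,al,sg,bk)); print(sg,al,th,bk,None if j is None else np.round(j,2))
E
```

```text
1 25 0 0.09 [-1.35  0.11 -0.44  1.11  1.13 -0.1 ]
1 25 0 0 [-1.18  0.11 -0.54  0.66  1.12  0.29]
1 25 0.35 0 [-1.04 -0.02 -0.31  1.01  0.75  0.37]
1 25 0.66 0 [-0.85  0.08  0.02  1.29  0.42  0.51]
1 35 0 0.09 [-1.28  0.01 -0.41  1.11  0.96  0.05]
1 35 0 0 [-1.13  0.06 -0.48  0.78  0.94  0.31]
1 35 0.35 0 [-0.96  0.02 -0.21  1.11  0.57  0.41]
1 35 0.66 0 [-0.78  0.18  0.17  1.4   0.26  0.55]
1 45 0 0.09 [-1.19 -0.03 -0.35  1.14  0.78  0.17]
1 45 0 0 [-1.06  0.04 -0.41  0.88  0.76  0.34]
1 45 0.35 0 [-0.89  0.07 -0.1   1.21  0.4   0.46]
1 45 0.66 0 [-0.71  0.29  0.32  1.53  0.1   0.6 ]
1 55 0 0.09 [-1.09 -0.03 -0.26  1.19  0.59  0.27]
1 55 0 0 [-0.99  0.06 -0.33  0.97  0.58  0.38]
1 55 0.35 0 [-0.81  0.15  0.03  1.32  0.23  0.51]
1 55 0.66 0 [-0.64  0.42  0.5   1.67 -0.04  0.67]
-1 25 0 0.09 [-1.35  0.11 -0.44  1.11  1.13  3.04]
-1 25 0 0 [-1.18  0.11 -0.54  0.66  1.12 -2.85]
-1 25 0.35 0 [-1.04 -0.02 -0.31  1.01  0.75 -2.77]
-1 25 0.66 0 [-0.85  0.08  0.02  1.29  0.42 -2.64]
-1 35 0 0.09 [-1.28  0.01 -0.41  1.11  0.96 -3.09]
-1 35 0 0 [-1.13  0.06 -0.48  0.78  0.94 -2.84]
-1 35 0.35 0 [-0.96  0.02 -0.21  1.11  0.57 -2.73]
-1 35 0.66 0 [-0.78  0.18  0.17  1.4   0.26 -2.59]
-1 45 0 0.09 [-1.19 -0.03 -0.35  1.14  0.78 -2.98]
-1 45 0 0 [-1.06  0.04 -0.41  0.88  0.76 -2.8 ]
-1 45 0.35 0 [-0.89  0.07 -0.1   1.21  0.4  -2.68]
-1 45 0.66 0 [-0.71  0.29  0.32  1.53  0.1  -2.54]
-1 55 0 0.09 [-1.09 -0.03 -0.26  1.19  0.59 -2.87]
-1 55 0 0 [-0.99  0.06 -0.33  0.97  0.58 -2.76]
-1 55 0.35 0 [-0.81  0.15  0.03  1.32  0.23 -2.63]
-1 55 0.66 0 [-0.64  0.42  0.5   1.67 -0.04 -2.47]
```

```bash
python3 - <<'E'
from h import *
import pickle
manip.move_ptp([.42,-.12,.14],down(12.4))
p,q=lidpose(0,50,1,.09); manip.move_ptp(p,q); manip.set_gripper(.6)
o=manip.get_obs(); print(o['time'],o['ft_force'].round(1))
c=cap('top');P=cloud(c);Z=P[...,2];Y=np.array([-cx[1],cx[0]])
m=((Z>.038)&(Z<.058)).astype(np.uint8); m[:,:225]=0;m[:178]=0;m[260:]=0;m[:,320:]=0
n,l,st,ce=cv2.connectedComponentsWithStats(m)
for i in range(1,n):
    if st[i,4]>40:
        r=cv2.minAreaRect(P[l==i][:,:2].astype(np.float32)*1000); d=np.array(r[0])/1000-C0; print(r,np.median(P[l==i][:,2]),'carrier xy',d@cx,d@Y)
w=cap('wrist');pickle.dump(w,open('w.pkl','wb')); Pw=cloud(w); q=Pw.reshape(-1,3)-H; q=q[np.isfinite(q[:,0])]
B=np.c_[-q@BX,q@BY,q[:,2]]; k=(abs(B[:,0]-.225)<.015)&(abs(B[:,1])<.035)&(abs(B[:,2])<.02); print('bar in wrist cloud',k.sum(),np.median(B[k],0),B[k].min(0),B[k].max(0))
s=cap('scene'); R=Rot.from_quat(np.roll(o['orientation'],-1)).as_matrix()
for C in(w,s):
    d=(cloud(C)-o['position'])@R; f=(np.linalg.norm(d,axis=2)<.075)&(d[...,2]<-.02); print('tips',np.percentile(d[f],[2,50,99],axis=0).round(3))
cv2.imwrite('pics/p4.png',np.vstack([cv2.resize(c['frame'][150:250,230:430,::-1],None,fx=2.8,fy=2.8),s['frame'][120:400,:,::-1]]))
E
```

```text
25.1417 [-0.4 -0.1 -0.2]
((554.3092041015625, -19.347373962402344), (26.528533935546875, 119.40772247314453), 14.805227279663086) 0.047416810773235195 carrier xy 0.038615510394395224 -0.0013714817655627416
((479.88360595703125, -34.481685638427734), (24.288850784301758, 119.08131408691406), 12.592015266418457) 0.04747580428410732 carrier xy -0.03732377948100696 -0.00017093926403556788
bar in wrist cloud 2215 [0.22962753 0.00191893 0.00464294] [ 0.22015179 -0.03496984 -0.00343422] [0.23285801 0.0349555  0.00754675]
tips [[-0.01  -0.038 -0.069]
 [ 0.007  0.025 -0.055]
 [ 0.011  0.038 -0.035]]
tips [[-0.011 -0.033 -0.048]
 [-0.01  -0.033 -0.04 ]
 [-0.009 -0.031 -0.038]]
```

View pics/p4.png

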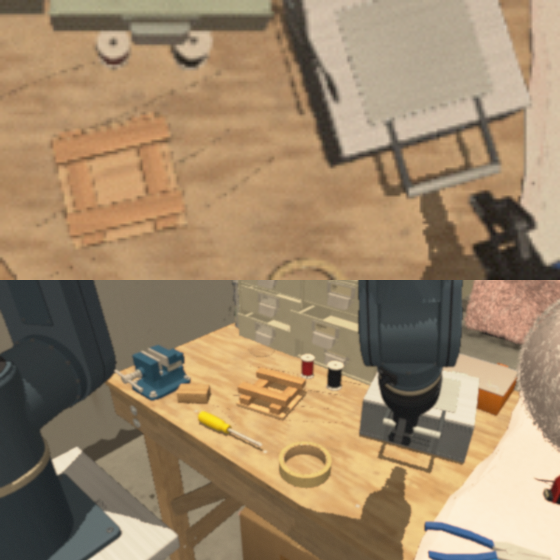

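Both slats lie across the fixed pair at x = ±38 mm and y ≈ 0, and the open gripper stands in front of the bar. Now I grip and lift.

```bash
cat > lift.py <<'E'
from h import *
AL=50
def lidangle():
    r=[]
    for n in('top','scene'):
        c=cap(n); q=cloud(c).reshape(-1,3)-H; q=q[np.isfinite(q[:,0])]; B=np.c_[-q@BX,q@BY,q[:,2]]
        rr=np.hypot(B[:,0],B[:,2]); a=np.arctan2(B[:,2],B[:,0])
        lid=(abs(B[:,1])<.085)&(rr>.06)&(rr<.16)&(a>.1); bad=np.median(a[lid]) if lid.sum()>20 else np.nan
        L=B[lid]; k=np.polyfit(L[:,0],L[:,2],1) if lid.sum()>20 else [np.nan]*2
        pt=(B[:,1]>.1)&(B[:,1]<.118)&(rr>.09)&(rr<.17)&(a>.35)&(a<.8)&(c['frame'].reshape(-1,3)[np.isfinite(cloud(c).reshape(-1,3)[:,0])].max(1)<75)
        r.append((n,int(lid.sum()),'lid med',round(float(bad),4),'slope',round(float(np.arctan(k[0])),4),'ptr',int(pt.sum()),np.median(a[pt]).round(4)))
    return r
E
python3 - <<'E'
from lift import *
manip.line_to(lidpose(0,AL)[0],speed=.08)
print('at bar',manip.get_obs()['ft_force'].round(1)); manip.set_gripper(0.)
o=manip.get_obs(); print('grip',o['opening'],o['finger_force'],o['ft_force'].round(1))
if o['opening']>.06:
    for th in(.11,.22,.33,.44,.55,.645):
        p,q=lidpose(th,AL); manip.line_to(p,rot=q,speed=.09); o=manip.get_obs(); print(th,o['opening'].round(3),round(o['finger_force'],1),o['ft_force'].round(1))
    print(o['time']); print(*lidangle(),sep='\n')
    c=cap('wrist'); s=cap('scene'); cv2.imwrite('pics/p5.png',np.hstack([cv2.resize(c['frame'][...,::-1],None,fx=.7,fy=.7)[:294],cv2.resize(s['frame'][130:340,310:590,::-1],(400,294))]))
E
```

```text
at bar [ 0.7 -0.8 -0.1]
grip 0.1171563575244838 58.43346118927002 [-4.7 -1.   1.4]Traceback (most recent call last):
  File "<stdin>", line 7, in <module>
AttributeError: 'float' object has no attribute 'round'
```

```bash
python3 - <<'E'
from lift import *
for th in(.22,.33,.44,.55,.645):
    p,q=lidpose(th,AL); manip.line_to(p,rot=q,speed=.09); o=manip.get_obs(); print(th,round(o['opening'],3),round(o['finger_force'],1),o['ft_force'].round(1))
print(o['time'],o['position'],p); print(*lidangle(),sep='\n')
c=cap('wrist'); s=cap('scene'); cv2.imwrite('pics/p5.png',np.hstack([cv2.resize(c['frame'][...,::-1],(392,294)),cv2.resize(s['frame'][130:340,310:,::-1],(350,294))]))
E
```

```text
0.22 0.118 59.6 [-2.8 -3.8 -4.8]
0.33 0.114 59.6 [-5.5 -4.2 -4.9]
0.44 0.119 59.7 [-5.9 -4.3 -2.9]
0.55 0.116 59.7 [-6.3 -4.3 -2.8]
0.645 0.114 59.7 [-7.3 -3.  -1.5]
29.3333 [ 0.55127566 -0.34335941  0.17644449] [np.float64(0.5528029346429798), np.float64(-0.34286047354214855), np.float64(0.1773373841918654)]
('top', 1555, 'lid med', 0.6927, 'slope', 0.6309, 'ptr', 28, np.float64(0.7014))
('scene', 939, 'lid med', 0.5975, 'slope', 0.1039, 'ptr', 17, np.float64(0.6432))
```

View pics/p5.png

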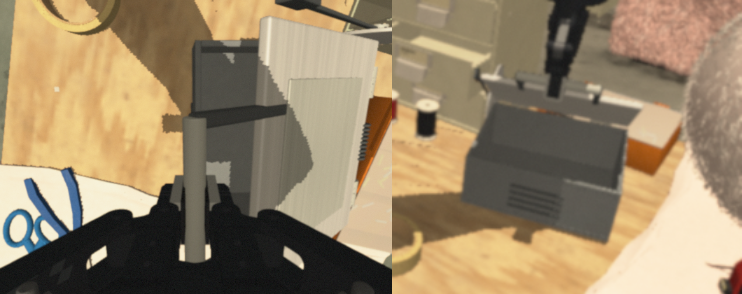

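The lid is raised and held. The wrist view shows the lid at (310,120) and the dark pointer at the top right, about (320,10), so I can compare their slopes.

```bash
python3 - <<'E'
from h import *
for n in('top','wrist','scene'):
    c=cap(n); q=cloud(c).reshape(-1,3)-H; ok=np.isfinite(q[:,0]); B=np.c_[-q@BX,q@BY,q[:,2]]; f=c['frame'].reshape(-1,3).max(1)
    rr=np.hypot(B[:,0],B[:,2]); a=np.arctan2(B[:,2],B[:,0])
    for v0,v1 in((-.09,.09),):
        m=ok&(B[:,1]>v0)&(B[:,1]<v1)&(rr>.03)&(rr<.165)&(abs(a-.67)<.16); L=B[m]
        for _ in range(4):
            if len(L)<20: break
            k=np.polyfit(L[:,0],L[:,2],1); e=L[:,2]-np.polyval(k,L[:,0]); L=L[abs(e)<max(.004,1.5*e.std())]
            
        if len(L)>=20: print(n,'lid',len(L),np.arctan(k[0]).round(4),'offset',(k[1]/np.hypot(1,k[0])).round(4),'rms',e.std().round(4))
    m=ok&(B[:,1]>.1)&(B[:,1]<.12)&(rr>.07)&(rr<.17)&(abs(a-.65)<.12)&(f<80); L=B[m]
    if m.sum()>5:
        k=np.polyfit(L[:,0],L[:,2],1); print(n,'ptr',m.sum(),'med',np.median(a[m]).round(4),'slope',np.arctan(k[0]).round(4),'rmax',rr[m].max().round(3),'v',np.median(L[:,1]).round(4),'far',np.median(a[m&(rr>.13)]).round(4))
E
```

```text
top lid 1965 0.634 offset 0.0058 rms 0.0019
top ptr 36 med 0.7001 slope 0.6798 rmax 0.168 v 0.1088 far 0.703
wrist lid 30023 0.6301 offset 0.0051 rms 0.001
wrist ptr 1117 med 0.6787 slope 0.6377 rmax 0.165 v 0.1063 far 0.6732
scene lid 922 0.6335 offset -0.0049 rms 0.0003
scene ptr 20 med 0.643 slope 0.6225 rmax 0.164 v 0.1061 far 0.6415
```

```bash
python3 - <<'E'
from h import *
p,q=lidpose(.669,50); manip.line_to(p,rot=q,speed=.03); manip.wait(.5)
c=cap('wrist'); P=cloud(c).reshape(-1,3)-H; ok=np.isfinite(P[:,0]); B=np.c_[-P@BX,P@BY,P[:,2]]; f=c['frame'].reshape(-1,3).max(1)
rr=np.hypot(B[:,0],B[:,2]); a=np.arctan2(B[:,2],B[:,0])
L=B[ok&(abs(B[:,1])<.09)&(rr>.03)&(rr<.165)&(abs(a-.69)<.16)]
for _ in range(4): k=np.polyfit(L[:,0],L[:,2],1); e=L[:,2]-np.polyval(k,L[:,0]); L=L[abs(e)<max(.004,1.5*e.std())]
print('lid',np.arctan(k[0]))
m=ok&(B[:,1]>.1)&(B[:,1]<.12)&(rr>.07)&(rr<.17)&(abs(a-.65)<.12)&(f<80)
for r in np.arange(.07,.165,.012):
    g=m&(rr>=r)&(rr<r+.012)
    if g.sum(): print(r.round(3),g.sum(),np.percentile(a[g],[5,50,95]).round(3))
o=manip.get_obs(); print(o['time'],o['finger_force'],o['opening'],o['ft_force'].round(1),abs(o['joint_velocities']).max())
E
```

```text
lid 0.654052415565644
0.07 58 [0.655 0.691 0.7  ]
0.082 63 [0.657 0.684 0.695]
0.094 73 [0.656 0.683 0.693]
0.106 87 [0.656 0.682 0.691]
0.118 103 [0.658 0.68  0.689]
0.13 100 [0.653 0.681 0.718]
0.142 333 [0.63  0.692 0.719]
0.154 374 [0.629 0.666 0.713]
30.5417 59.62883949279785 0.11328726655388953 [-6.6 -2.9 -2.5] 0.0014213437549125355
```

```bash
python3 -c "
from plant import manip
print(manip.finish_job())"
```

```text
the job is handed in; nothing more can be done
None
```

The job is handed in, with no verdict reported back: both slats lie across the fixed pair about 38 mm either side of the carrier's middle, and the gripper is holding the lid at about 0.654 rad against a pointer I measured at about 0.66.

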